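Reset the tube loader and hold its pusher arm at the stop

TASK

Reset the tube loader so that it can find its zero: press the red mushroom button on the yellow stop box fully down and let it spring back up, then turn its head clockwise as far as it goes. After that, swing the loader's orange arm clockwise against its spring all the way to its stop at the red post, and finish while holding it there with the gripper: do not let go at the end. Leave the tube racks, jar, cup, tray, timer and pipettor where they are.

Things in the scene. Friction and masses are not known exactly. Their poses are not given: they have to be found in the camera images.
- stop_box: yellow stop box fixed to the table, 90 x 90 mm, 55 mm high, with a red mushroom button in the middle of its top. Origin: centre of its underside, on the table.
- stop_top (a point): centre of the top face of the red mushroom head, 90 mm above the table when up. The head is a round disc 40 mm across and 18 mm high on a black neck 22 mm across; 14 mm of neck show between box and head. Moves with the button and turns with the head.
- stop_press (a joint): how far the mushroom is pressed down, m: 0 up, 0.007 fully down. A spring pushes it back up (about 2 N at the top, 5 N fully down); it does not latch.
- stop_turn (a joint): how far the mushroom head is turned about its vertical axis, rad: grows clockwise seen from above, ends at a stop at 1.05; starts between 0 and 0.2. It turns with slight friction (about 0.03 N m) and stays where it is left.
- loader: tube loader fixed to the table: aluminium bed 240 x 220 x 12 mm, grey pivot body with an orange swing arm, behind it (local +x) a blue carrier of capped tubes, 114 mm high. Origin: on the arm's vertical pivot axis at table height; the bed spans 130 mm before (local -x, where the arm stands out) to 110 mm behind it. Posts 68 mm high mark the swing's ends: grey at rest, red at the stop.
- pusher: the orange swing arm: a bar 14 mm wide, from 60 to 74 mm above the table, standing out horizontally from the pivot along its own +x axis. Origin: on the pivot axis, 60 mm above the table. Near its end, 120 mm from the pivot axis, an upright black pin, 18 mm across, rises 50 mm above the bar.
- pin_top (a point): centre of the top of the black pin on the swing arm, 124 mm above the table, 120 mm from the pivot axis; moves with the arm.
- swing (a joint): angle of the swing arm about the pivot, rad: 0 at rest, grows clockwise seen from above, 1.2 at the stop (against the red post). At 0 the arm points 0.6 rad counterclockwise of the loader's local -x direction, at 1.2 0.6 rad clockwise of it. A spring always drives it back to 0: it takes about 2.5 N at the pin at 0 and 6 N at 1.2.
- tube_stand: little white foam stand, 56 x 56 x 35 mm, three capped tubes rising to 93 mm; 110 to 140 mm beyond the stop box. Bystander, loose. Origin: centre of its underside.
- mini_rack: small white foam rack, 56 x 78 x 35 mm, two plum-capped tubes rising to 93 mm; beyond the middle of the work area. Bystander, loose. Origin: centre of its underside.
- cup: empty blue plastic cup, 64 mm across, 60 mm high; left of the work area. Bystander, loose. Origin: centre of its underside.
- cap_tray: open grey tray, 90 x 70 x 25 mm; right of the work area. Bystander, loose. Origin: centre of its underside.
- timer: white bench timer, 60 x 70 x 25 mm; on the right, nearer the robot. Bystander, loose. Origin: centre of its underside.
- sample_jar: round specimen jar, 44 mm across, 55 mm high, yellow cap; on the table nearest the robot. Bystander, loose. Origin: centre of its underside.
- pipettor: grey hand pipettor lying on the left of the table, about 240 mm long, 26 mm thick. Bystander, loose. Origin: centre of its underside.
There are look-alikes about, which are no part of the job. Of the things like the stop_box, leave any that is purple; of the rest the larger one is meant.

How it is judged:
By the outcome, as a careful person would: the job done as asked, in the order asked, and still so for the second after the job is handed in, while the arm keeps its last pose, push and grip.
It also fails if it takes over 56 s, if anything falls off the work surface, if the arm or the gripper's body presses on something with over 40 N, if the wrist force passes 120 N, or if a joint passes its speed limit or range.

ROBOT

A 6-joint arm with a two-finger parallel gripper is mounted at the origin on the work surface. World frame = base frame: x ahead of the robot, y to its left, z up, the work surface at z = 0. Lengths are in mm, angles in rad, forces in N, time in s.
With the tool pointing down it reaches from about 325 to 900 mm from the base axis. Payload 6.1 kg.
Tool frame: the origin (TCP) lies midway between the tips of the shut fingers; the grasp point (between the pads) lies 19 mm behind it; z points along the fingers, y is the direction in which the jaws open and shut (so a half turn about z gives the same grasp; the last joint's range is limited). The gripper opens to 85 mm and grips with 20 to 120 N. Pads are 22 mm wide; open, the fingers measure 114 mm over their backs; the gripper's body (76 mm by 85 mm) begins 54 mm behind the grasp point. The pads swing forward as they close: fully open they stand 13 mm farther back than shut.
Start: joints at [-0.126, 0.22, 1.526, -0, 1.395, -0.126], TCP at [624.993, -0.003, 231.3] pointing down, gripper open.
Joint ranges: [-2.98, 2.98], [-0.91, 2.08], [0.09, 2.57], [-1.24, 4.39], [0.2, 2.65], [-2.68, 2.68]. Speed limits (rad/s): [2.57, 2.57, 3.01, 3.14, 3.14, 3.14].

INTERFACE

Orientations are given as a unit quaternion [w, x, y, z].
In Python, from workcell import status, eyes, ticket gives the robot as it stands.
- The arm moves only by the tool servo_tool, never from a script. Its argument "rows" is a list of rows, each an object with "claw": the closure, from 0 (fully open) to 1 (shut); "offset": the shift along the tool's x, y, z in m, a list of three; "rot": the turn, a rotation vector about the tool's x, y, z in degrees, a list of three. A call has 1 to 20 rows; each row shifts and turns the commanded pose from where the row before left it, along the tool's axes as they then stand; what a row does not reach is not made up. A row lasts 1/8 s, in which the tool goes at most 62.5 mm and 10.7 degrees, less where a joint would pass 70% of its speed; a pose out of reach is approached as far as the arm can. A call is refused whole if a number of a shift passes 0.0625 or a number of a turn 10.7, either way. A call with a gripper value outside its range is refused whole. The fingers move at their own pace and stop on an object; "force" is the grip in N (left out, the last holds). Time passes only in rows, so rows that do not move let the fingers close. It gives the time, the measured TCP pose, the force and the opening at its end, in the units of the state.
- status.state(): the state, without advancing time (a new reading comes with each control period).
- eyes.read_camera(name): name is "scene" or "side" or "wrist"; returns a dict with "pixels" (400x640x3 uint8, red, green, blue), "fx", "fy", "cx", "cy" (pixels), "dist" ([k1, k2, p1, p2, k3] as OpenCV has them; the pictures are not rectified), "extrinsics" (4x4, takes a point from camera to world coordinates); the wrist camera has in their place "mount" (4x4, takes a point from camera to tool coordinates, whose origin is the TCP and whose axes are the flange's). Camera axes: x right, y down, z forward; pixel columns grow to the right and rows downward; lengths in mm; the calibration is good to about 2 mm. A picture is of the moment at which its call begins: read the wrist's pose just before it. There is no depth.
- ticket.close_job(): hands the job in, once; it reports no verdict.
The state is a dict: "clock": time; "joint_positions": joint angles; "dq": joint speeds; "joint_efforts": joint torques, N m; "position": TCP position; "orientation": TCP orientation; "contact_force": force on the tool from outside, world axes, zero at the start; "torque": the same for the moment, N m; "opening": opening from 0.0 (shut) to 1.0 (fully open).
Only numpy, scipy, OpenCV 4.12 (cv2) and the standard library are available. Lean on these libraries where they do the work, as an engineer would, in place of code of your own. Each camera call takes 0.05 s, during which the arm holds its last target. There are 200 camera calls.

## Working session

There is one attempt and no reset: what is moved stays moved. The work goes in short steps, Python scripts to look and compute and a tool call to move; the robot and the scene stay as the last step left them, time stands still between calls to the robot, and variables do not carry over. Pictures are saved under pics/ and viewed, about 8 in all and at most 12, crops included, and the job is handed in when it is done.

Besides the shell and the picture viewer there is one more tool, called after "Emit:" as name(argument=value, ...), one argument or row to a line, values as JSON. servo_tool: Moves the arm, as the interface text tells. Its arguments: {"type":"object","properties":{"rows":{"type":"array"},"force":{"type":"number"}},"required":["rows"]}

```bash
mkdir -p pics; cat > h.py <<'E'
import numpy as np, cv2
from workcell import status, eyes, ticket
from scipy.spatial.transform import Rotation as R
def snap(n,f):
    s=status.state(); c=eyes.read_camera(n)
    if 'mount' in c:
        q=s['orientation'];T=np.eye(4);T[:3,:3]=R.from_quat([q[1],q[2],q[3],q[0]]).as_matrix();T[:3,3]=s['position']
        c['extrinsics']=T@np.array(c['mount'])
    np.save('pics/'+f+'.npy',{k:c[k] for k in('fx','fy','cx','cy','dist','extrinsics','pixels')},allow_pickle=True)
    cv2.imwrite('pics/'+f+'.png',c['pixels'][:,:,::-1]); return c
def load(f): return np.load('pics/'+f+'.npy',allow_pickle=True).item()
def K(c): return np.array([[c['fx'],0,c['cx']],[0,c['fy'],c['cy']],[0,0,1.]])
def toz(c,uv,z):
    p=cv2.undistortPoints(np.array([[uv]],float),K(c),np.array(c['dist'],float))[0,0]
    E=np.array(c['extrinsics']);d=E[:3,:3]@[p[0],p[1],1];o=E[:3,3]
    return (o+d*(z-o[2])/d[2]).round(1)
def proj(c,P):
    E=np.linalg.inv(c['extrinsics']);rv=cv2.Rodrigues(E[:3,:3])[0]
    return cv2.projectPoints(np.array(P,float).reshape(-1,3),rv,E[:3,3],K(c),np.array(c['dist'],float))[0][:,0].round(1)
E
python3 - <<'E'
from h import *
a=[snap(n,n+'0') for n in('scene','side')]
for c in a: print(np.array(c['extrinsics']).round(2).tolist())
print(status.state())
E
```

```text
[[-0.34, 0.61, -0.71, 1380.98], [0.94, 0.21, -0.27, 316.03], [-0.02, -0.76, -0.65, 842.23], [0.0, 0.0, 0.0, 1.0]]
[[0.9, -0.24, 0.37, 10.85], [-0.44, -0.45, 0.78, -1136.29], [-0.02, -0.86, -0.51, 833.91], [0.0, 0.0, 0.0, 1.0]]
{'clock': 0.1, 'joint_positions': array([-1.26095366e-01,  2.21202754e-01,  1.52748572e+00,  3.15305984e-05,
        1.39465545e+00, -1.26069314e-01]), 'dq': array([-6.15789665e-04, -8.63264901e-04, -1.93176764e-03,  1.88339586e-03,
       -3.35191506e-05,  4.59865166e-04]), 'joint_efforts': array([ 6.93603797e-04, -4.98243856e+01, -3.90546799e+01, -2.32586735e-04,
        5.66593517e-03, -2.12633734e-05]), 'position': array([6.24473433e+02, 7.62686661e-02, 2.30280048e+02]), 'orientation': array([-7.01616019e-04,  7.07117684e-01,  7.07095336e-01, -5.24124875e-04]), 'contact_force': array([-0.08054537, -0.08036663, -0.35698979]), 'torque': array([-0.03507473, -0.04484003, -0.01275278]), 'opening': 1.0014390577764536}
```

View pics/scene0.png

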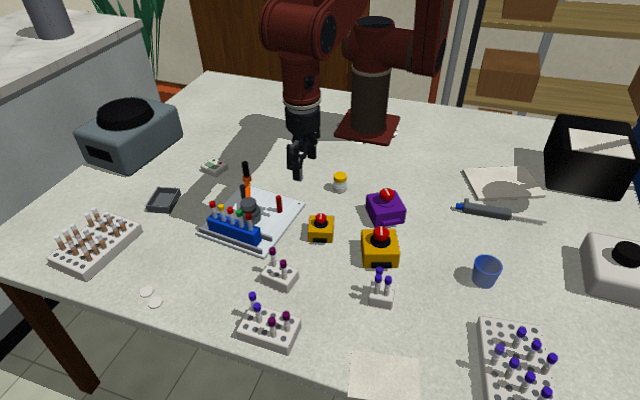

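View pics/side0.png

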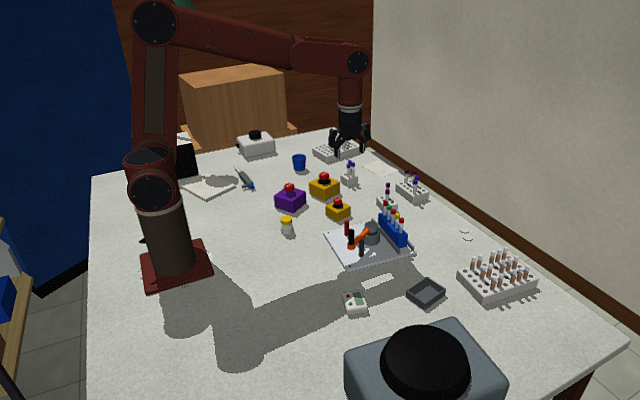

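Scene: the large yellow box is at about (380,245), the small yellow one at (320,228), the purple one at (386,207), and the loader at (250,215). The side view agrees, with the large box at (324,185) and the loader at (365,240). Next I'll enlarge both.

```bash
python3 - <<'E'
from h import *
for f,(x0,y0,w,h,k) in {'scene0':(190,150,220,150,3.6),'side0':(275,160,150,112,5)}.items():
    i=load(f)['pixels'][y0:y0+h,x0:x0+w,::-1]
    cv2.imwrite('pics/%sc.png'%f,cv2.resize(i,None,fx=k,fy=k,interpolation=cv2.INTER_CUBIC))
E
```

```text
(no output)
```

View pics/scene0c.png

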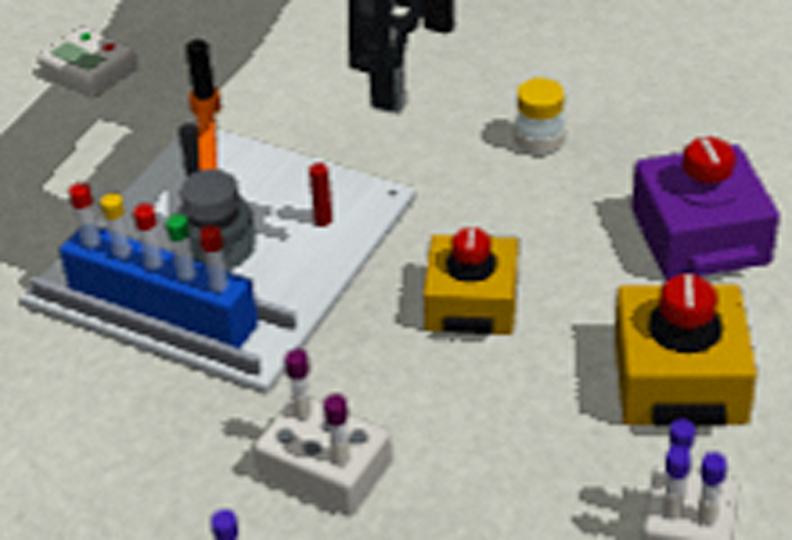

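View pics/side0c.png

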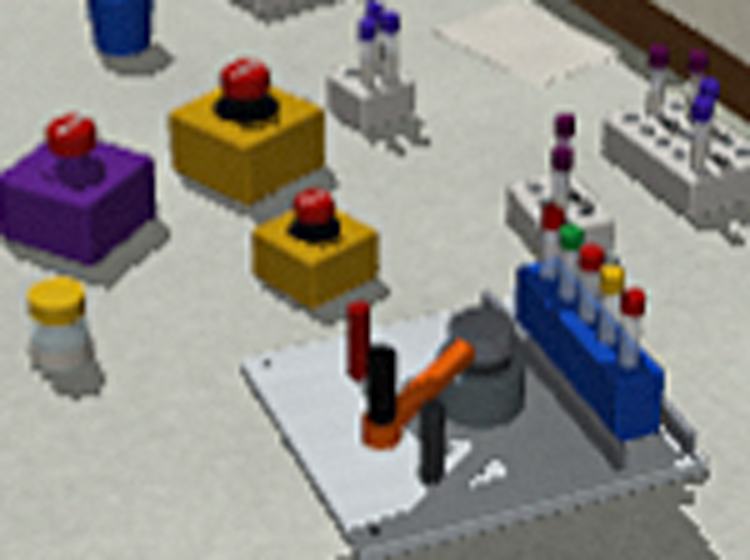

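```bash
python3 - <<'E'
from h import *
A=load('scene0');B=load('side0')
a=lambda x,y:(190+x/3.6,150+y/3.6)
b=lambda x,y:(275+x/5,160+y/5)
for n,p,q,z in [('head',(687,290),(246,70),90),('pin',(199,46),(382,351),124),('redpost',(318,169),(358,307),68),('greypost',(189,130),(433,406),68),
 ('pivottop',(209,187),(483,325),80)]:
    print(n,toz(A,a(*p),z),toz(B,b(*q),z))
for p in [(413,190),(265,383),(25,298),(222,130)]: print('bedA',toz(A,a(*p),12))
for p in [(243,368),(352,548),(705,465)]: print('bedB',toz(B,b(*p),12))
for p in [(620,290),(752,290),(755,372),(620,378)]: print('box',toz(A,a(*p),55))
print('stripe',toz(A,a(690,278),90),toz(A,a(692,306),90))
print('rack',[toz(A,a(*p),35) for p in [(655,470),(738,480)]],toz(B,b(385,22),93),toz(B,b(395,20),93))
E
```

```text
head [615.7 194.   90. ] [612.7 182.3  90. ]
pin [ 505.9 -231.7  124. ] [ 500.  -245.3  124. ]
redpost [ 555.4 -111.    68. ] [ 548.8 -123.2   68. ]
greypost [ 544.1 -228.9   68. ] [ 538.  -241.5   68. ]
pivottop [ 614.1 -174.    80. ] [ 601.2 -195.    80. ]
bedA [495.2 -57.2  12. ]
bedA [726.3 -81.5  12. ]
bedA [ 707.1 -291.4   12. ]
bedA [ 474.5 -241.3   12. ]
bedB [484.1 -78.2  12. ]
bedB [ 462.2 -278.    12. ]
bedB [ 697.2 -311.2   12. ]
box [595.7 143.   55. ]
box [565.  232.3  55. ]
box [642.4 250.1  55. ]
box [677.6 165.3  55. ]
stripe [603.5 193.2  90. ] [629.7 200.8  90. ]
rack [array([730.1, 204.2,  35. ]), array([720.3, 256.9,  35. ])] [745.8 199.8  93. ] [754.7 199.2  93. ]
```

Emit:
servo_tool(
  rows=[
    {"claw": 0, "offset": [0.04, 0, -0.02], "rot": [0, 0, 0]},
    {"claw": 0, "offset": [0.04, 0, -0.02], "rot": [0, 0, 0]},
    {"claw": 0, "offset": [0.04, 0, -0.01], "rot": [0, 0, 0]},
    {"claw": 0, "offset": [0.04, 0, 0], "rot": [0, 0, 0]},
    {"claw": 0, "offset": [0.02, 0, 0], "rot": [0, 0, 0]},
    {"claw": 0, "offset": [0, 0, 0], "rot": [0, 0, 0]},
    {"claw": 0, "offset": [0, 0, 0], "rot": [0, 0, 0]},
  ],
)

```text
clock: 0.98
position: [625.0, 178.7, 280.8]
orientation: [0.0, 0.707, 0.707, -0.001]
contact_force: [-0.2, -0.6, 0.1]
opening: 0.999
```

```bash
python3 - <<'E'
from h import *
c=snap('wrist','w1'); print(np.array(c['mount']).round(2)); print(status.state()['position'])
A=load('side0')
print(proj(c,[[614,188,90],[500,-240,124]]))
E
```

```text
[[  -0.     -0.95   -0.3    77.9 ]
 [   1.     -0.      0.     -0.55]
 [  -0.     -0.3     0.95 -140.91]
 [   0.      0.      0.      1.  ]]
[625.11659561 178.49885836 280.93086084]
[[310.1 163.3]
 [232.9 464.4]]
```

View pics/w1.png

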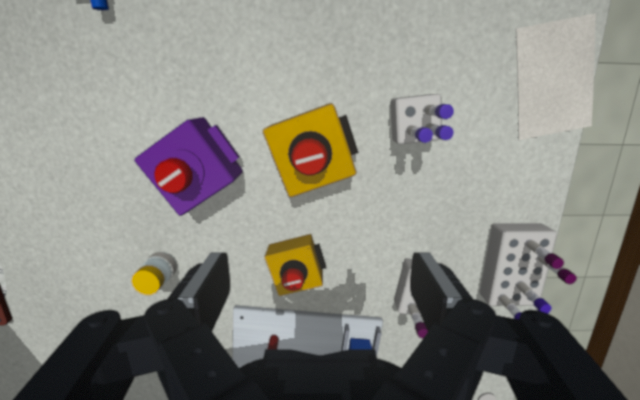

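```bash
python3 - <<'E'
from h import *
c=load('w1')
print(toz(c,(310.5,156),90),toz(c,(296,160),90),toz(c,(323,154),90))
im=c['pixels'][120:190,270:350].astype(int)
m=(im[...,0]>140)&(im[...,1]<60)
v,u=np.nonzero(m);print(u.min()+270,u.max()+270,v.min()+120,v.max()+120)
print('neck box corners',[toz(c,p,55) for p in [(264,131),(333,104),(356,173),(287,197)]])
print('bed', [toz(c,p,12) for p in [(234,306),(382,317)]],'red',toz(c,(273,340),68))
print('tube_stand',[toz(c,p,93) for p in [(425,134),(445,133),(445,111)]],'mini',toz(c,(421,330),93),'smallhead',toz(c,(293,281),70))
E
```

```text
[614.5 196.   90. ] [598.9 191.6  90. ] [627.9 198.1  90. ]
293 324 142 173
neck box corners [array([560. , 218.8,  55. ]), array([639.4, 248.7,  55. ]), array([667.9, 168.9,  55. ]), array([584. , 138.7,  55. ])]
bed [array([490.6, -53.4,  12. ]), array([722.2, -74. ,  12. ])] red [558.6 -67.6  68. ]
tube_stand [array([734. , 219.7,  93. ]), array([754.9, 220.8,  93. ]), array([752.3, 243. ,  93. ])] mini [754.7 -29.3  93. ] smallhead [589.6  29.3  70. ]
```

The head is at about (613,195) by the wrist and scene cameras, and the side camera is roughly 10 mm off. The stripe on the head reads 12.6° against a box yaw of 20°, so the turn starts at about 0.13 rad. Next I approach with the fingers shut.

Emit:
servo_tool(
  rows=[
    {"claw": 1, "offset": [0.016, -0.012, 0.04], "rot": [0, 0, 0]},
    {"claw": 1, "offset": [0, 0, 0.04], "rot": [0, 0, 0]},
    {"claw": 1, "offset": [0, 0, 0.04], "rot": [0, 0, 0]},
    {"claw": 1, "offset": [0, 0, 0.04], "rot": [0, 0, 0]},
    {"claw": 1, "offset": [0, 0, 0.016], "rot": [0, 0, 0]},
    {"claw": 1, "offset": [0, 0, 0], "rot": [0, 0, 0]},
    {"claw": 1, "offset": [0, 0, 0], "rot": [0, 0, 0]},
    {"claw": 1, "offset": [0, 0, 0], "rot": [0, 0, 0]},
    {"claw": 1, "offset": [0, 0, 0], "rot": [0, 0, 0]},
  ],
)

```text
clock: 2.15
position: [613.7, 196.2, 106.7]
orientation: [0.001, 0.707, 0.707, 0.001]
contact_force: [-0.1, 0.3, -0.8]
opening: -0.001
```

Emit:
servo_tool(
  rows=[
    {"claw": 1, "offset": [0, 0, 0.012], "rot": [0, 0, 0]},
    {"claw": 1, "offset": [0, 0, 0.005], "rot": [0, 0, 0]},
    {"claw": 1, "offset": [0, 0, 0.004], "rot": [0, 0, 0]},
    {"claw": 1, "offset": [0, 0, 0], "rot": [0, 0, 0]},
    {"claw": 1, "offset": [0, 0, 0], "rot": [0, 0, 0]},
  ],
)

```text
clock: 2.78
position: [612.7, 196.0, 84.5]
orientation: [-0.0, 0.707, 0.707, -0.0]
contact_force: [-2.9, -0.2, 4.2]
opening: -0.0
```

Emit:
servo_tool(
  rows=[
    {"claw": 1, "offset": [0, 0, 0.002], "rot": [0, 0, 0]},
    {"claw": 1, "offset": [0, 0, 0], "rot": [0, 0, 0]},
    {"claw": 1, "offset": [0, 0, 0], "rot": [0, 0, 0]},
  ],
)

```text
clock: 3.15
position: [613.1, 196.1, 83.0]
orientation: [0.0, 0.707, 0.707, 0.0]
contact_force: [-4.8, -0.4, 6.9]
opening: 0.003
```

Emit:
servo_tool(
  rows=[
    {"claw": 1, "offset": [0, 0, 0.002], "rot": [0, 0, 0]},
    {"claw": 1, "offset": [0, 0, 0], "rot": [0, 0, 0]},
    {"claw": 1, "offset": [0, 0, 0], "rot": [0, 0, 0]},
  ],
)

```text
clock: 3.52
position: [613.3, 196.1, 82.8]
orientation: [0.0, 0.707, 0.707, 0.0]
contact_force: [-8.7, -1.6, 17.5]
opening: 0.0
```

Emit:
servo_tool(
  rows=[
    {"claw": 1, "offset": [0, 0, -0.02], "rot": [0, 0, 0]},
    {"claw": 0, "offset": [0, 0, -0.03], "rot": [0, 0, 0]},
    {"claw": 0, "offset": [0, 0, 0], "rot": [0, 0, 0]},
    {"claw": 0, "offset": [0, 0, 0], "rot": [0, 0, 0]},
    {"claw": 0, "offset": [0, 0, 0], "rot": [0, 0, 0]},
    {"claw": 0, "offset": [0, 0, 0], "rot": [0, 0, 0]},
    {"claw": 0, "offset": [0, 0, 0], "rot": [0, 0, 0]},
  ],
)

```text
clock: 4.4
position: [612.7, 195.9, 129.7]
orientation: [-0.0, 0.707, 0.707, -0.0]
contact_force: [0.1, -0.1, 0.5]
opening: 1.002
```

Emit:
servo_tool(
  rows=[
    {"claw": 0, "offset": [0, 0, 0.03], "rot": [0, 0, 0]},
    {"claw": 0, "offset": [0, 0, 0.03], "rot": [0, 0, 0]},
    {"claw": 0, "offset": [0, 0, 0.003], "rot": [0, 0, 0]},
    {"claw": 0, "offset": [0, 0, 0], "rot": [0, 0, 0]},
  ],
)

```text
clock: 4.9
position: [613.3, 196.1, 67.8]
orientation: [0.0, 0.707, 0.707, 0.0]
contact_force: [0.6, -0.0, 1.0]
opening: 1.002
```

Emit:
servo_tool(
  force=30,
  rows=[
    {"claw": 0, "offset": [0, 0, 0.007], "rot": [0, 0, 0]},
    {"claw": 1, "offset": [0, 0, 0], "rot": [0, 0, 0]},
    {"claw": 1, "offset": [0, 0, 0], "rot": [0, 0, 0]},
    {"claw": 1, "offset": [0, 0, 0], "rot": [0, 0, 0]},
    {"claw": 1, "offset": [0, 0, 0], "rot": [0, 0, 0]},
    {"claw": 1, "offset": [0, 0, 0], "rot": [0, 0, 0]},
    {"claw": 1, "offset": [0, 0, 0], "rot": [0, 0, 0]},
  ],
)

```text
clock: 5.78
position: [613.2, 196.0, 60.5]
orientation: [0.0, 0.707, 0.707, 0.0]
contact_force: [0.2, 0.2, 1.6]
opening: 0.45
```

Emit:
servo_tool(
  rows=[
    {"claw": 1, "offset": [0, 0, 0], "rot": [0, 0, 8]},
    {"claw": 1, "offset": [0, 0, 0], "rot": [0, 0, 8]},
    {"claw": 1, "offset": [0, 0, 0], "rot": [0, 0, 8]},
    {"claw": 1, "offset": [0, 0, 0], "rot": [0, 0, 8]},
    {"claw": 1, "offset": [0, 0, 0], "rot": [0, 0, 8]},
    {"claw": 1, "offset": [0, 0, 0], "rot": [0, 0, 0]},
    {"claw": 1, "offset": [0, 0, 0], "rot": [0, 0, 0]},
  ],
)

```text
clock: 6.65
position: [615.5, 195.2, 61.0]
orientation: [0.001, 0.906, 0.422, 0.002]
contact_force: [6.3, -2.7, -1.5]
opening: 0.451
```

```bash
python3 -c "
from h import *
s=status.state();print(s['torque'],s['contact_force'],s['joint_positions'])"
```

```text
[-0.33235095 -1.03285733 -0.03181497] [ 6.29358771 -2.70281843 -1.49082168] [ 1.85893065e-01  4.30651928e-01  1.60033360e+00 -1.59778587e-03
  1.10548458e+00  8.85259484e-01]
```

Emit:
servo_tool(
  rows=[
    {"claw": 1, "offset": [0, 0, 0], "rot": [0, 0, 6]},
    {"claw": 1, "offset": [0, 0, 0], "rot": [0, 0, 6]},
    {"claw": 1, "offset": [0, 0, 0], "rot": [0, 0, 4]},
    {"claw": 1, "offset": [0, 0, 0], "rot": [0, 0, 0]},
    {"claw": 1, "offset": [0, 0, 0], "rot": [0, 0, 0]},
  ],
)

```text
clock: 7.28
position: [616.1, 194.6, 61.1]
orientation: [0.002, 0.956, 0.292, 0.003]
contact_force: [8.6, -4.5, -3.4]
opening: 0.45
```

```bash
python3 -c "
from h import *
s=status.state();print(s['torque'],s['contact_force'])"
```

```text
[-0.6833121  -1.42091121  0.01757655] [ 8.60425287 -4.52918697 -3.37919427]
```

Emit:
servo_tool(
  rows=[
    {"claw": 1, "offset": [0, 0, 0], "rot": [0, 0, 4]},
    {"claw": 1, "offset": [0, 0, 0], "rot": [0, 0, 4]},
    {"claw": 1, "offset": [0, 0, 0], "rot": [0, 0, 4]},
    {"claw": 1, "offset": [0, 0, 0], "rot": [0, 0, 0]},
    {"claw": 1, "offset": [0, 0, 0], "rot": [0, 0, 0]},
  ],
)

```text
clock: 7.9
position: [616.2, 193.8, 61.3]
orientation: [0.002, 0.982, 0.191, 0.003]
contact_force: [8.6, -7.3, -0.6]
opening: 0.454
```

```bash
python3 -c "
from h import *
s=status.state();print(s['torque'],s['contact_force'],R.from_quat(np.roll(s['orientation'],-1)).as_matrix()[:,1])"
```

```text
[-1.15005143 -1.35206679  0.50496361] [ 8.61193465 -7.32628508 -0.58140583] [ 0.37501912 -0.92700358  0.00500267]
```

Emit:
servo_tool(
  rows=[
    {"claw": 0, "offset": [0, 0, 0], "rot": [0, 0, 0]},
    {"claw": 0, "offset": [0, 0, 0], "rot": [0, 0, 0]},
    {"claw": 0, "offset": [0, 0, 0], "rot": [0, 0, 0]},
    {"claw": 0, "offset": [0, 0, 0], "rot": [0, 0, 0]},
    {"claw": 0, "offset": [0, 0, -0.05], "rot": [0, 0, 0]},
    {"claw": 0, "offset": [0, 0, -0.06], "rot": [0, 0, 0]},
    {"claw": 0, "offset": [0, 0, -0.05], "rot": [0, 0, 0]},
    {"claw": 0, "offset": [0, 0, -0.05], "rot": [0, 0, -8]},
    {"claw": 0, "offset": [-0.05, 0, 0], "rot": [0, 0, -10]},
    {"claw": 0, "offset": [-0.05, 0, 0], "rot": [0, 0, -10]},
    {"claw": 0, "offset": [0, 0, 0], "rot": [0, 0, -10]},
    {"claw": 0, "offset": [0, 0, 0], "rot": [0, 0, -10]},
    {"claw": 0, "offset": [0, 0, 0], "rot": [0, 0, -10]},
    {"claw": 0, "offset": [0, 0, 0], "rot": [0, 0, -10]},
    {"claw": 0, "offset": [0, 0, 0], "rot": [0, 0, 0]},
    {"claw": 0, "offset": [0, 0, 0], "rot": [0, 0, 0]},
  ],
)

```text
clock: 9.9
position: [531.3, 138.9, 270.3]
orientation: [-0.0, 0.708, 0.706, -0.0]
contact_force: [0.0, -0.5, -0.4]
opening: 1.0
```

```bash
python3 - <<'E'
from h import *
c=snap('wrist','w2'); print(status.state()['position'],proj(c,[[613,195,90]]))
i=c['pixels'][:,:,::-1];u,v=proj(c,[[613,195,90]])[0].astype(int)
k=i[max(v-50,0):v+50,max(u-60,0):u+60]; print(u,v)
cv2.imwrite('pics/w2c.png',cv2.resize(k,None,fx=5,fy=5))
E
```

```text
[531.35564759 138.89295762 270.28880788] [[401.5 119.5]]
401 119
```

View pics/w2c.png

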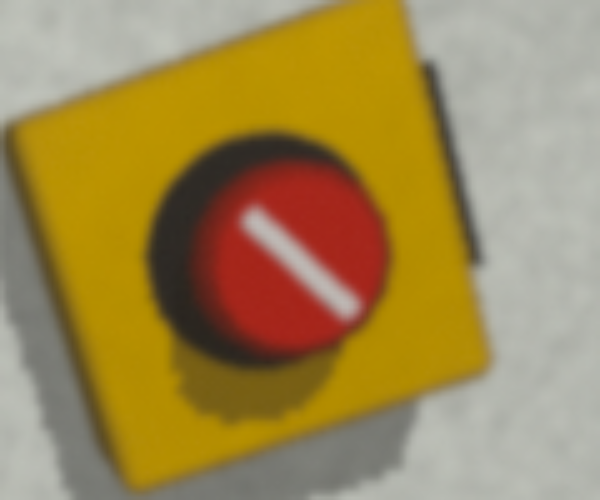

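The button is up again and the stripe is at about −43° (expected −40°), so the head is at its stop. Next I move over the loader.

Emit:
servo_tool(
  rows=[
    {"claw": 0, "offset": [-0.05, 0.005, -0.01], "rot": [0, 0, 0]},
    {"claw": 0, "offset": [-0.05, 0.005, -0.01], "rot": [0, 0, 0]},
    {"claw": 0, "offset": [-0.05, 0.005, 0], "rot": [0, 0, 0]},
    {"claw": 0, "offset": [-0.05, 0.005, 0], "rot": [0, 0, 0]},
    {"claw": 0, "offset": [-0.05, 0.005, 0], "rot": [0, 0, 0]},
    {"claw": 0, "offset": [-0.05, 0, 0], "rot": [0, 0, 0]},
    {"claw": 0, "offset": [-0.04, 0, 0], "rot": [0, 0, 0]},
    {"claw": 0, "offset": [0, 0, 0], "rot": [0, 0, 0]},
    {"claw": 0, "offset": [0, 0, 0], "rot": [0, 0, 0]},
  ],
)

```text
clock: 11.08
position: [556.3, -200.8, 290.1]
orientation: [-0.0, 0.708, 0.707, 0.0]
contact_force: [-0.4, 0.6, 0.5]
opening: 1.003
```

```bash
python3 - <<'E'
from h import *
c=load('w2');f=lambda x,y:(341+x/5,69+y/5)
d=toz(c,f(352,310),90)-toz(c,f(250,215),90);e=toz(c,f(490,370),55)-toz(c,f(130,490),55)
print(np.degrees(np.arctan2(d[1],d[0])),np.degrees(np.arctan2(e[1],e[0])))
c=snap('wrist','w3'); print(status.state()['position'])
E
```

```text
-40.493393116231736 18.921031933504217
[ 556.44026196 -200.30277829  290.24557731]
```

View pics/w3.png

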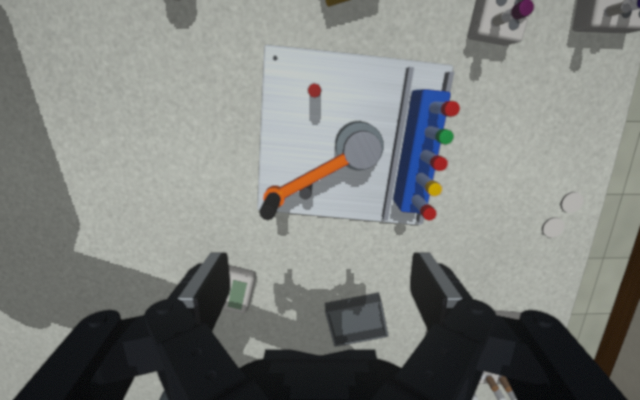

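```bash
python3 - <<'E'
from h import *
c=load('w3')
print('pin',toz(c,(268,211),124),'pinbase',toz(c,(275,193),74),'red',toz(c,(314.5,90),68),'grey',toz(c,(306,190),68),'pivot',[toz(c,(363,150),z) for z in(76,85)])
print('bed',[toz(c,p,12) for p in [(265,46),(453,66),(418,225),(261,209)]])
print('bar',toz(c,(345,159),74))
E
```

```text
pin [ 501.6 -236.6  124. ] pinbase [ 502.4 -232.3   74. ] red [ 550.2 -115.4   68. ] grey [ 539.1 -230.4   68. ] pivot [array([ 605.1, -180.6,   76. ]), array([ 603.8, -179.2,   85. ])]
bed [array([488.8, -62.3,  12. ]), array([723.2, -85. ,  12. ]), array([ 698.2, -300.2,   12. ]), array([ 472., -275.,   12.])]
bar [ 585.  -191.4   74. ]
```

Bed yaw is about −6°, pivot (606,−181) and pin (500.5,−238), all consistent with each other. At the stop the pin should be at about (515,−103). I'll set the jaw axis tangential, then descend over the pin.

Emit:
servo_tool(
  rows=[
    {"claw": 0, "offset": [-0.037, -0.056, 0.02], "rot": [0, 0, 0]},
    {"claw": 0, "offset": [0, 0, 0.01], "rot": [0, 0, 10.4]},
    {"claw": 0, "offset": [0, 0, 0], "rot": [0, 0, 10.4]},
    {"claw": 0, "offset": [0, 0, 0], "rot": [0, 0, 10.4]},
    {"claw": 0, "offset": [0, 0, 0], "rot": [0, 0, 10.4]},
    {"claw": 0, "offset": [0, 0, 0], "rot": [0, 0, 10.4]},
    {"claw": 0, "offset": [0, 0, 0], "rot": [0, 0, 10]},
    {"claw": 0, "offset": [0, 0, 0.04], "rot": [0, 0, 0]},
    {"claw": 0, "offset": [0, 0, 0.03], "rot": [0, 0, 0]},
    {"claw": 0, "offset": [0, 0, 0], "rot": [0, 0, 0]},
    {"claw": 0, "offset": [0, 0, 0], "rot": [0, 0, 0]},
  ],
)

```text
clock: 12.5
position: [507.3, -233.8, 194.0]
orientation: [0.001, 0.97, 0.242, 0.001]
contact_force: [0.8, 0.1, 0.6]
opening: 0.997
```

```bash
python3 - <<'E'
from h import *
c=snap('wrist','w4'); s=status.state();print(s['position'],s['joint_positions'][5],R.from_quat(np.roll(s['orientation'],-1)).as_matrix()[:,:2].T.round(3))
print(proj(c,[[500.5,-237.5,124]]))
E
```

```text
[ 507.56266917 -234.21807103  194.47694143] 0.5079159457812381 [[ 0.883  0.47   0.001]
 [ 0.47  -0.883  0.003]]
[[320.9 219.5]]
```

View pics/w4.png

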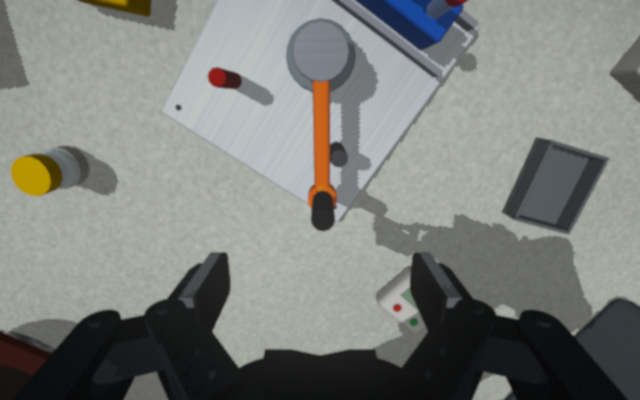

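The pin top at (322,219) matches the prediction of (321,219.5). I need 8 mm back along tool x, then down.

Emit:
servo_tool(
  force=40,
  rows=[
    {"claw": 0, "offset": [-0.008, 0, 0], "rot": [0, 0, 0]},
    {"claw": 0, "offset": [0, 0, 0.04], "rot": [0, 0, 0]},
    {"claw": 0, "offset": [0, 0, 0.04], "rot": [0, 0, 0]},
    {"claw": 0, "offset": [0, 0, 0.03], "rot": [0, 0, 0]},
    {"claw": 0, "offset": [0, 0, 0], "rot": [0, 0, 0]},
    {"claw": 1, "offset": [0, 0, 0], "rot": [0, 0, 0]},
    {"claw": 1, "offset": [0, 0, 0], "rot": [0, 0, 0]},
    {"claw": 1, "offset": [0, 0, 0], "rot": [0, 0, 0]},
    {"claw": 1, "offset": [0, 0, 0], "rot": [0, 0, 0]},
    {"claw": 1, "offset": [0, 0, 0], "rot": [0, 0, 0]},
    {"claw": 1, "offset": [0, 0, 0], "rot": [0, 0, 0]},
  ],
)

```text
clock: 13.92
position: [500.1, -238.8, 83.5]
orientation: [0.001, 0.97, 0.242, 0.001]
contact_force: [-1.3, -2.2, 5.4]
opening: 0.199
```

Emit:
servo_tool(
  rows=[
    {"claw": 1, "offset": [0.0005, -0.0105, 0], "rot": [0, 0, 5]},
    {"claw": 1, "offset": [0.0005, -0.0105, 0], "rot": [0, 0, 5]},
    {"claw": 1, "offset": [0.0005, -0.0105, 0], "rot": [0, 0, 5]},
    {"claw": 1, "offset": [0.0005, -0.0105, 0], "rot": [0, 0, 5]},
    {"claw": 1, "offset": [0.0005, -0.0105, 0], "rot": [0, 0, 5]},
    {"claw": 1, "offset": [0, 0, 0], "rot": [0, 0, 0]},
    {"claw": 1, "offset": [0, 0, 0], "rot": [0, 0, 0]},
  ],
)

```text
clock: 14.8
position: [486.1, -188.5, 83.5]
orientation: [0.001, 1.0, 0.026, 0.001]
contact_force: [-1.5, -4.3, 6.5]
opening: 0.197
```

Emit:
servo_tool(
  rows=[
    {"claw": 1, "offset": [0.0005, -0.0105, 0], "rot": [0, 0, 5]},
    {"claw": 1, "offset": [0.0005, -0.0105, 0], "rot": [0, 0, 5]},
    {"claw": 1, "offset": [0.0005, -0.0105, 0], "rot": [0, 0, 5]},
    {"claw": 1, "offset": [0.0005, -0.0105, 0], "rot": [0, 0, 5]},
    {"claw": 1, "offset": [0.0005, -0.0105, 0], "rot": [0, 0, 5]},
    {"claw": 1, "offset": [0.0005, -0.0105, 0], "rot": [0, 0, 5]},
    {"claw": 1, "offset": [0.0005, -0.0105, 0], "rot": [0, 0, 5]},
    {"claw": 1, "offset": [0.0005, -0.0105, 0], "rot": [0, 0, 5]},
    {"claw": 1, "offset": [0, 0, 0], "rot": [0, 0, 0]},
    {"claw": 1, "offset": [0, 0, 0], "rot": [0, 0, 0]},
  ],
)

```text
clock: 16.05
position: [510.3, -110.0, 83.4]
orientation: [0.001, 0.948, -0.317, 0.0]
contact_force: [-2.9, -4.6, 8.2]
opening: 0.202
```

Emit:
servo_tool(
  rows=[
    {"claw": 1, "offset": [0.0002, -0.006, 0], "rot": [0, 0, 3]},
    {"claw": 1, "offset": [0, -0.003, 0], "rot": [0, 0, 1]},
    {"claw": 1, "offset": [0, 0, 0], "rot": [0, 0, 0]},
    {"claw": 1, "offset": [0, 0, 0], "rot": [0, 0, 0]},
  ],
)

```text
clock: 16.55
position: [514.4, -104.8, 83.3]
orientation: [0.003, 0.937, -0.35, -0.001]
contact_force: [-10.0, -11.7, 11.6]
opening: 0.197
```

Emit:
servo_tool(
  rows=[
    {"claw": 1, "offset": [0, -0.002, 0], "rot": [0, 0, 0]},
    {"claw": 1, "offset": [0, 0, 0], "rot": [0, 0, 0]},
    {"claw": 1, "offset": [0, 0, 0], "rot": [0, 0, 0]},
  ],
)

```text
clock: 16.92
position: [514.6, -104.5, 83.3]
orientation: [0.004, 0.937, -0.35, -0.001]
contact_force: [-15.3, -18.0, 13.8]
opening: 0.2
```

```bash
python3 - <<'E'
from h import *
s=status.state();print(s['position'],s['contact_force'],s['torque'])
out=[]
for n,f,(x0,y0,w,h) in [('scene','s2',(190,140,220,150)),('side','d2',(280,160,150,102))]:
    i=snap(n,f)['pixels'][y0:y0+h,x0:x0+w,::-1]; out.append(cv2.resize(i,(560,290)))
cv2.imwrite('pics/end.png',np.vstack(out))
E
```

```text
[ 514.64888223 -104.52960704   83.32116728] [-15.34361667 -17.96447747  13.79007914] [-2.33544109  2.00749798  0.12707898]
```

View pics/end.png

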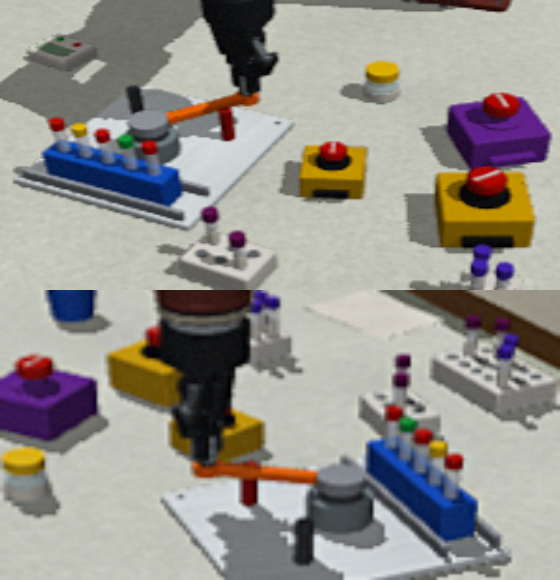

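The orange arm rests against the red post: the last 2 mm of push raised the force without moving it. The pin is still gripped and the bystanders have not moved.

```bash
python3 -c "
from workcell import ticket;print(ticket.close_job())"
```

```text
the job is handed in; nothing more can be done
None
```

I reset the tube loader in the order asked and handed the job in at about 17 s, with the gripper still holding the arm against the red post.

- **Press:** I pushed the mushroom on the large yellow box down to its hard stop, at about 83 mm height and 17 N. I then lifted clear, and it sprang back up.
- **Turn:** I gripped the head and turned it clockwise until the torque jumped. The stripe on the head then stood about 59° from the box axis, against the expected 60°.
- **Swing:** I gripped the black pin and took it round its arc to (514.6, −104.5) mm; I had predicted (514.6, −103.2). The last 2 mm of push raised the sideways force from 15 N to 24 N with almost no movement, so the arm is on its stop.
- **Final pictures:** The scene and side views show the arm at the red post. The jar, timer, mini rack and tube stand look unmoved. The tray and pipettor are outside those last views, and only part of the cup shows.

**Disagreement:** The side camera placed objects about 10 mm off from the scene and wrist cameras. I used the wrist camera's positions, and contact confirmed them.

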